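Make up two culture sample kits on the lab bench

ROBOT

A 6-joint arm with a two-finger parallel gripper is mounted at the origin on the work surface. World frame = base frame: x ahead of the robot, y to its left, z up, the work surface at z = 0. Lengths are in m, angles in rad, forces in N, time in s.
With the tool pointing down it reaches from about 0.375 to 0.825 m from the base axis. Payload 5.5 kg.
Tool frame: the origin (TCP) lies at the very end of the fingers, on their centre line; the grasp point (between the pads) lies 19 mm behind it; z points along the fingers, y is the line along which they close (so a half turn about z gives the same grasp; the last joint's range is limited). The gripper opens to 85 mm and grips with 20 to 120 N. Pads are 22 mm wide; open, the fingers measure 114 mm over their backs; the gripper's body (76 mm by 85 mm) begins 54 mm behind the grasp point. The pads swing forward as they close: fully open they stand 13 mm farther back than shut.
Start: joints at [1.295, 0.314, -0.047, 1.21, 0, 1.571], TCP at [0.163, 0.577, 0.202] pointing down, gripper open.
Joint ranges: [-2.67, 2.67], [-0.69, 1.73], [-1.03, 1.25], [-2.08, 2.16], [-1.42, 1.45], [-3.14, 3.14]. Speed limits (rad/s): [2.39, 2.39, 3.01, 3.14, 3.14, 3.14].

INTERFACE

Orientations are given as a unit quaternion [x, y, z, w].
In Python, from bench import sensors, imaging, manip gives the robot as it stands.
- The arm moves only by the tool drive_tool, never from a script. Its argument "series" is one flat list of numbers, 7 for each row, row after row: the shift along the tool's x, y, z in mm, then the turn, a rotation vector about the tool's x, y, z in degrees, then the finger opening in mm, from 0 to 85.4. In form: [tx, ty, tz, wx, wy, wz, hand, tx, ty, tz, wx, wy, wz, hand, ...]. A call has 1 to 20 rows; each row shifts and turns the commanded pose from where the row before left it, along the tool's axes as they then stand; what a row does not reach is not made up. A row lasts 1/10 s, in which the tool goes at most 50 mm and 8.59 degrees, less where a joint would pass 70% of its speed; a pose out of reach is approached as far as the arm can. A call is refused whole if a number of a shift passes 50 or a number of a turn 8.59, either way. A call with a gripper value outside its range is refused whole. The fingers move at their own pace and stop on an object; the grip force is fixed at half the most. Time passes only in rows, so rows that do not move let the fingers close. It gives the time, the measured TCP pose, the force, the opening and the grip force at its end, in the units of the state.
- sensors.read_state(): the state, without advancing time (a new reading comes with each control period).
- imaging.camera(name): name is "scene" or "side" or "wrist"; returns the picture (420x560x3 uint8, red, green, blue); there is no depth.
- imaging.calibration(name): a dict with "camera_matrix" (3x3 intrinsics, pixels), "rvec" (rotation vector, rad) and "tvec" (3), from world to camera coordinates, as OpenCV has them; the wrist camera has in their place "hand_eye" (4x4, takes a point from camera to tool coordinates, whose origin is the TCP and whose axes are the flange's). Camera axes: x right, y down, z forward; pixel columns grow to the right and rows downward; lengths in m; the calibration is good to about 2 mm. A picture is of the moment at which its call begins: read the wrist's pose just before it. calibration takes no time and is no camera call.
- manip.finish_job(): hands the job in; it is judged then, once.
The state is a dict: "clock": time; "joints": joint angles; "joint_velocities": joint speeds; "joint_torque": joint torques, N m; "ee_pos": TCP position; "eef_rot": TCP orientation; "contact_force": force on the tool from outside, world axes, zero at the start; "wrist_torque": the same for the moment, N m; "gripper_width": finger opening in m; "grasp_force": force on a finger pad.
Only numpy, scipy, OpenCV 4.12 (cv2) and the standard library are available. Lean on these libraries where they do the work, as an engineer would, in place of code of your own. Each camera call takes 0.05 s, during which the arm holds its last target. There are 200 camera calls.

TASK

Make up two sample kits from the stock in the middle of the bench. In the blue tray, put the green dish on the round mark with the amber dish squarely on top of it, and stand the purple-capped vial in the square well; in the yellow tray, put the red dish on the round mark and stand the orange-capped vial in the well. Keep everything upright, set each thing down rather than dropping it, and leave the black-capped vial, the tip rack and the pipette where they are.

Things in the scene. Friction and masses are not known exactly. Their poses are not given: they have to be found in the camera images.
- blue_tray: blue kit tray, fixed, 180 (own x) x 110 mm (own y). Floor top 4 mm above bench; rim 4 mm wide, top at 8 mm. Dish place: white round mark, diameter 60, at x +35, y 0. Vial place: grey square well at x -55, y 0, 44 mm clear inside, walls 4 mm thick with top at 16 mm, floor = tray floor. Origin: centre of the underside, at bench height; x towards the mark, z up.
- yellow_tray: yellow kit tray, fixed, 180 (own x) x 110 mm (own y). Floor top 4 mm above bench; rim 4 mm wide, top at 8 mm. Dish place: white round mark, diameter 60, at x +35, y 0. Vial place: grey square well at x -55, y 0, 44 mm clear inside, walls 4 mm thick with top at 16 mm, floor = tray floor. Origin: centre of the underside, at bench height; x towards the mark, z up.
- green_dish: closed round culture dish, diameter 54 mm, 15 mm high, flat top and bottom, pale rim and a green face seen from above; lies flat on the bench at the start. Origin at the centre of its underside, z up. 30 g.
- amber_dish: closed round culture dish, diameter 54 mm, 15 mm high, flat top and bottom, pale rim and an amber-yellow face seen from above; lies flat on the bench at the start. Origin at the centre of its underside, z up. 30 g.
- red_dish: closed round culture dish, diameter 54 mm, 15 mm high, flat top and bottom, pale rim and a dark red face seen from above; lies flat on the bench at the start. Origin at the centre of its underside, z up. 30 g.
- purple_vial: upright round sample vial, diameter 28 mm, 55 mm high, clear body with white band and a purple cap; stands on the bench at the start. Origin at the centre of its underside, z up along its axis. 40 g.
- orange_vial: upright round sample vial, diameter 28 mm, 55 mm high, clear body with white band and an orange cap; stands on the bench at the start. Origin at the centre of its underside, z up along its axis. 40 g.
- black_vial: upright round sample vial, diameter 28 mm, 55 mm high, clear body with white band and a black cap; stands on the bench at the start. Origin at the centre of its underside, z up along its axis. 40 g. Not wanted: it stands among the stock and stays there.
- tip_rack: loose green box of pipette tips, 82 x 122 x 49 mm high, long side along its y; bystander beyond the stock. Origin at the centre of its underside.
- pipette: loose white hand pipette lying on the bench along its own y, about 245 mm long (115 mm to +y, 120 mm to -y of the origin), 26 mm wide and 25 mm high; bystander beyond the stock. Origin on the bench under its middle.
There are look-alikes about, which are no part of the job. What is shaped like the red_dish but turquoise is not meant.

How it is judged:
By the outcome, as a careful person would: the job done as asked, in the order asked, and still so for the second after the job is handed in, with the robot touching nothing.
It also fails if it takes over 115 s, if anything falls off the work surface, if the arm or the gripper's body presses on something with over 40 N, if the wrist force passes 120 N, or if a joint passes its speed limit or range.

## Working session

There is one attempt and no reset: what is moved stays moved. The work goes in short steps, Python scripts to look and compute and a tool call to move; the robot and the scene stay as the last step left them, time stands still between calls to the robot, and variables do not carry over. Pictures are saved under pics/ and viewed, at most 14 in all, crops included, and the job is handed in when it is done.

Besides the shell and the picture viewer there is one more tool, called as name(argument=value, ...) on one line, values as JSON. drive_tool: Moves the arm, as the interface text tells. Its arguments: {"type":"object","properties":{"series":{"type":"array","items":{"type":"number"}}},"required":["series"]}

```bash
mkdir -p pics; python3 - <<'E'
from bench import sensors, imaging
import cv2
s=sensors.read_state(); print(s)
for n in ("scene","side"):
    im=imaging.camera(n); cv2.imwrite(f"pics/{n}0.png",cv2.cvtColor(im,cv2.COLOR_RGB2BGR))
    print(n,imaging.calibration(n))
print(imaging.calibration("wrist"))
E
```

```text
{'clock': 0.0, 'joints': array([ 1.29497395e+00,  3.14243881e-01, -4.80716986e-02,  1.21022203e+00,
        1.09409199e-05,  1.57078721e+00]), 'joint_velocities': array([ 1.56382585e-03,  7.72376130e-05,  1.92559184e-03,  2.17281861e-04,
        7.51289934e-04, -8.90780976e-04]), 'joint_torque': array([ 3.09316281e-03, -5.39589787e+01,  3.39749801e+01,  1.91854918e-02,
       -2.33555613e-05,  2.72907648e-06]), 'ee_pos': array([0.16322573, 0.57670909, 0.20152716]), 'eef_rot': array([ 1.37469875e-01,  9.90505566e-01, -8.61621908e-04, -1.25113326e-04]), 'contact_force': array([-0.76140975, -0.33950369, -0.07775204]), 'wrist_torque': array([ 0.00234608, -0.03712635,  0.00677894]), 'grasp_force': 0.0, 'gripper_width': 0.0854252659190213}
scene {'camera_matrix': array([[504.3357011 ,   0.        , 264.60613431],
       [  0.        , 504.3357011 , 208.66990743],
       [  0.        ,   0.        ,   1.        ]]), 'rvec': array([ 1.03103023,  2.20206249, -1.19259237]), 'tvec': array([ 0.35848117, -0.20112552,  1.51182449])}
side {'camera_matrix': array([[453.15693979,   0.        , 275.69235243],
       [  0.        , 453.15693979, 214.79388993],
       [  0.        ,   0.        ,   1.        ]]), 'rvec': array([ 0.214706  , -2.76258099,  1.32484301]), 'tvec': array([0.56767449, 0.09126819, 0.8926838 ])}
{'camera_matrix': array([[334.37982432,   0.        , 281.74795281],
       [  0.        , 334.37982432, 207.94855376],
       [  0.        ,   0.        ,   1.        ]]), 'hand_eye': array([[ 6.10837803e-04, -9.57555431e-01, -2.88248543e-01,
         7.32524434e-02],
       [ 9.99999812e-01,  5.99355328e-04,  1.28089938e-04,
        -5.86592353e-04],
       [ 5.01100846e-05, -2.88248567e-01,  9.57555618e-01,
        -1.72305839e-01],
       [ 0.00000000e+00,  0.00000000e+00,  0.00000000e+00,
         1.00000000e+00]])}
```

View pics/scene0.png

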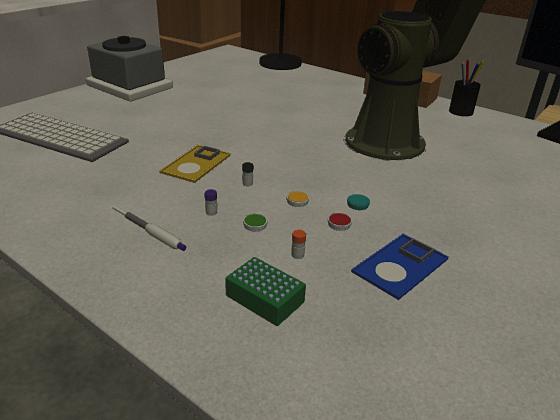

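View pics/side0.png

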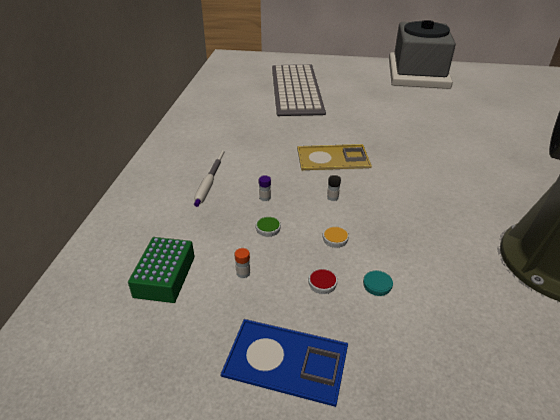

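The scene view shows these candidates:
- **Green dish:** (255,221).
- **Amber dish:** (298,198).
- **Red dish:** (340,220). The turquoise look-alike is at (358,201).
- **Purple vial:** (211,195).
- **Orange vial:** (299,238).
- **Black vial:** (248,168), not wanted.
- **Trays:** blue at (400,265), yellow at (195,162).

The side view shows the same things: green (268,226), amber (335,236), red (322,280), turquoise (378,282), purple (265,182), orange (242,256) and black (334,182).

```bash
cat > h.py <<'E'
import numpy as np, cv2
from bench import sensors, imaging
from scipy.spatial.transform import Rotation as R
def ext(n, st=None):
    c=imaging.calibration(n); K=c["camera_matrix"]
    if n=="wrist":
        T=np.eye(4); T[:3,:3]=R.from_quat(st["eef_rot"]).as_matrix(); T[:3,3]=st["ee_pos"]
        M=T@c["hand_eye"]; return K,M[:3,:3],M[:3,3]
    Rw=cv2.Rodrigues(c["rvec"])[0]; return K,Rw.T,-Rw.T@c["tvec"]
def px2w(n,uv,z,st=None):
    K,Rc,o=ext(n,st); uv=np.atleast_2d(uv).astype(float)
    d=(Rc@np.linalg.inv(K)@np.c_[uv,np.ones(len(uv))].T).T
    return o+d*((z-o[2])/d[:,2])[:,None]
def blob(im,hue,near,r=25,smin=110,vmin=40):
    h=cv2.cvtColor(im,cv2.COLOR_RGB2HSV).astype(int)
    m=((abs((h[...,0]-hue+90)%180-90)<9)&(h[...,1]>smin)&(h[...,2]>vmin)).astype(np.uint8)
    k=np.zeros_like(m); cv2.circle(k,tuple(int(v) for v in near),r,1,-1); m&=k
    n,l,s,c=cv2.connectedComponentsWithStats(m)
    i=1+np.argmax(s[1:,4]); return c[i],s[i,4],(l==i).astype(np.uint8)
E
python3 - <<'E'
from h import *
P={"scene":dict(green=(255,221),amber=(298,198),red=(340,220),purple=(211,195),orange=(299,236),black=(248,167)),
"side":dict(green=(268,226),amber=(335,236),red=(322,280),purple=(265,182),orange=(242,256),black=(334,181))}
for n in P:
    im=cv2.cvtColor(cv2.imread(f"pics/{n}0.png"),cv2.COLOR_BGR2RGB)
    hsv=cv2.cvtColor(im,cv2.COLOR_RGB2HSV)
    for k,p in P[n].items():
        z=.015 if k in("green","amber","red") else .048
        if k=="black": print(n,k,px2w(n,p,.048)[0].round(3)); continue
        c,a,_=blob(im,int(hsv[p[1],p[0],0]),p,16)
        print(n,k,hsv[p[1],p[0]],c.round(1),a,px2w(n,c,z)[0].round(4))
    for k,p in (("blue",(400,290) if n=="scene" else (285,380)),("yellow",(190,173) if n=="scene" else (335,162))):
        hue=int(hsv[p[1],p[0],0]); c,a,m=blob(im,hue,p,90,100,30)
        cn=max(cv2.findContours(m,0,2)[0],key=len)
        hull=cv2.convexHull(cn); q=cv2.approxPolyDP(hull,0.04*cv2.arcLength(hull,True),True)[:,0]
        print(n,k,hue,a,q.tolist()); print(px2w(n,q,.006).round(3)[:,:2].tolist())
S=["scene","side"]
for pp in ({"blue mark":(391,272),"blue well":(416,250),"yel mark":(189,168),"yel well":(207,152)},{"blue mark":(265,354),"blue well":(321,364),"yel mark":(320,157.5),"yel well":(355,154)}):
    n=S.pop(0)
    for k,p in pp.items(): print(n,k,px2w(n,p,.016 if "well" in k else .004)[0].round(4))
E
```

```text
scene green [ 49 164  84] [254.8 219.6] 205 [ 0.5936 -0.0076  0.015 ]
scene amber [ 19 197 145] [297.5 196.1] 177 [0.4495 0.0044 0.015 ]
scene red [  0 185 102] [339.6 218.7] 205 [0.4665 0.1328 0.015 ]
scene purple [133 140  69] [210.8 194.7] 101 [ 0.6193 -0.1162  0.048 ]
scene orange [  8 204 151] [298.7 236.2] 167 [0.6195 0.1287 0.048 ]
scene black [ 0.463 -0.14   0.048]
scene blue 111 2288 [[404, 234], [447, 258], [398, 299], [352, 269]]
[[0.413, 0.265], [0.434, 0.37], [0.611, 0.349], [0.591, 0.24]]
scene yellow 23 1003 [[230, 154], [195, 182], [160, 172], [197, 145]]
[[0.377, -0.28], [0.552, -0.239], [0.575, -0.345], [0.397, -0.39]]
side green [ 49 199  87] [267.7 223.8] 249 [ 0.5928 -0.0064  0.015 ]
side amber [ 19 206 170] [335.5 234.2] 289 [0.449  0.0053 0.015 ]
side red [178 229 119] [322.6 278.7] 393 [0.4657 0.134  0.015 ]
side purple [134 208  60] [263.9 180.9] 103 [ 0.6199 -0.116   0.048 ]
side orange [  8 219 175] [241.8 255.3] 203 [0.6176 0.1295 0.048 ]
side black [ 0.463 -0.14   0.048]
side blue 111 5057 [[243, 320], [347, 343], [335, 406], [221, 376]]
[[0.593, 0.242], [0.416, 0.262], [0.429, 0.373], [0.604, 0.351]]
side yellow 21 1148 [[371, 165], [301, 169], [297, 147], [362, 144]]
[[0.374, -0.288], [0.548, -0.242], [0.571, -0.349], [0.397, -0.392]]
scene blue mark [0.5469 0.3026 0.004 ]
scene blue well [0.4637 0.3142 0.016 ]
scene yel mark [ 0.5071 -0.3079  0.004 ]
scene yel well [ 0.4246 -0.3221  0.016 ]
side blue mark [0.5444 0.3015 0.004 ]
side blue well [0.4546 0.3138 0.016 ]
side yel mark [ 0.5055 -0.3077  0.004 ]
side yel well [ 0.416  -0.3191  0.016 ]
```

drive_tool(series=[0, 0, 0, 0, 0, -7.9, 85, 0, 0, 0, 0, 0, -7.9, 85, -36, -28, 0, 0, 0, 0, 85, -36, -28, 0, 0, 0, 0, 85, -36, -28, 0, 0, 0, 0, 85, -36, -28, 0, 0, 0, 0, 85, -36, -28, 0, 0, 0, 0, 85, -36, -28, 0, 0, 0, 0, 85, -36, -28, 0, 0, 0, 0, 85, -36, -28, 0, 0, 0, 0, 85, -36, -28, 0, 0, 0, 0, 85, -36, -28, 0, 0, 0, 0, 85, 0, 0, 0, 0, 0, 0, 85, 0, 0, 0, 0, 0, 0, 85])

```text
clock: 1.5
ee_pos: [0.5236, 0.2964, 0.2017]
eef_rot: [0.001, 1.0, -0.0, -0.001]
contact_force: [-0.9, 1.1, 0.5]
gripper_width: 0.0848
grasp_force: 0.0
```

```bash
python3 - <<'E'
from h import *
st=sensors.read_state(); im=imaging.camera("wrist"); cv2.imwrite("pics/w1.png",cv2.cvtColor(im,cv2.COLOR_RGB2BGR))
np.save("w1.npy",np.r_[st["ee_pos"],st["eef_rot"]])
print(st["ee_pos"],st["eef_rot"],st["joints"])
E
```

```text
[0.52356207 0.29641331 0.20169566] [ 1.17634819e-03  9.99999046e-01 -1.17604039e-04 -7.14197422e-04] [ 5.14856719e-01  3.18156911e-01 -4.23292567e-02  1.21166861e+00
  5.00237891e-04  5.17209076e-01]
```

View pics/w1.png

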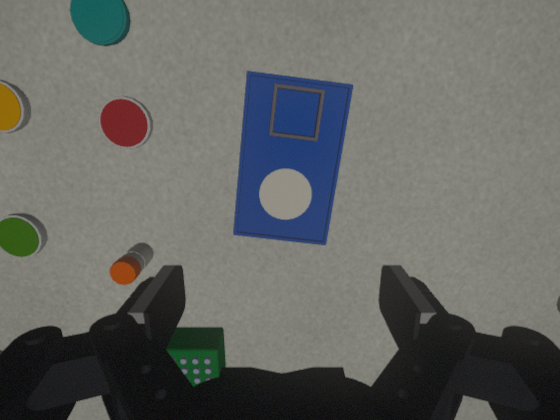

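The wrist view confirms the choices close up: red dish (124,122), turquoise look-alike (100,18), green (19,236), orange cap (125,272), blue tray mark (285,194) and well (297,112).

```bash
python3 - <<'E'
from h import *
a=np.load("w1.npy"); st=dict(ee_pos=a[:3],eef_rot=a[3:])
im=cv2.imread("pics/w1.png"); hsv=cv2.cvtColor(im,cv2.COLOR_BGR2HSV)
m=((hsv[...,1]<60)&(hsv[...,2]>120)).astype(np.uint8); k=np.zeros_like(m); cv2.circle(k,(285,194),32,1,-1)
c=cv2.connectedComponentsWithStats(m&k); i=1+np.argmax(c[2][1:,4]); print("mark",c[3][i],c[2][i], px2w("wrist",c[3][i],.004,st))
print("well",px2w("wrist",(297,112),.016,st))
print("corners",px2w("wrist",[(247,72),(352,85),(326,244),(234,235)],.008,st))
print("red",px2w("wrist",(124,122),.015,st),"green",px2w("wrist",(19,236),.015,st),"or",px2w("wrist",(125,272),.055,st))
E
```

```text
mark [284.9943556  193.69990593] [ 259  168   53   52 2126] [[0.54425241 0.29943884 0.004     ]]
well [[0.45453834 0.31159784 0.016     ]]
corners [[0.41536334 0.26055595 0.008     ]
 [0.42800924 0.36826219 0.008     ]
 [0.60454515 0.34789243 0.008     ]
 [0.59300371 0.23972179 0.008     ]]
red [[0.46424561 0.13164106 0.015     ]] green [[ 0.59111657 -0.00659346  0.015     ]] or [[0.6163501  0.12994302 0.055     ]]
```

drive_tool(series=[-8.6, -38, 12, 0, 0, 0, 74, -8.6, -38, 12, 0, 0, 0, 74, -8.6, -38, 12, 0, 0, 0, 74, -8.6, -38, 12, 0, 0, 0, 74, -8.6, -38, 12, 0, 0, 0, 74, -8.6, -38, 12, 0, 0, 0, 74, -8.6, -38, 12, 0, 0, 0, 74, -8.6, -37, 12, 0, 0, 0, 74, 0, 0, 20, 0, 0, 0, 74, 0, 0, 20, 0, 0, 0, 74, 0, 0, 20, 0, 0, 0, 74, 0, 0, 15, 0, 0, 0, 74, 0, 0, 10, 0, 0, 0, 74, 0, 0, 10, 0, 0, 0, 74, 0, 0, 5, 0, 0, 0, 74, 0, 0, 0, 0, 0, 0, 74, 0, 0, 0, 0, 0, 0, 74])

```text
clock: 3.25
ee_pos: [0.5926, -0.0055, 0.0069]
eef_rot: [-0.0, 1.0, 0.0, 0.0]
contact_force: [1.2, 0.1, -0.1]
gripper_width: 0.0741
grasp_force: 0.0
```

```bash
python3 - <<'E'
from h import *
im=imaging.camera("wrist"); s=imaging.camera("side")
v=np.hstack([cv2.resize(im[150:400,130:430],(480,400)),cv2.resize(s[180:260,220:316],(480,400),interpolation=2)])
cv2.imwrite("pics/g1.png",cv2.cvtColor(cv2.resize(v,(800,333)),cv2.COLOR_RGB2BGR))
E
```

```text
(no output)
```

View pics/g1.png

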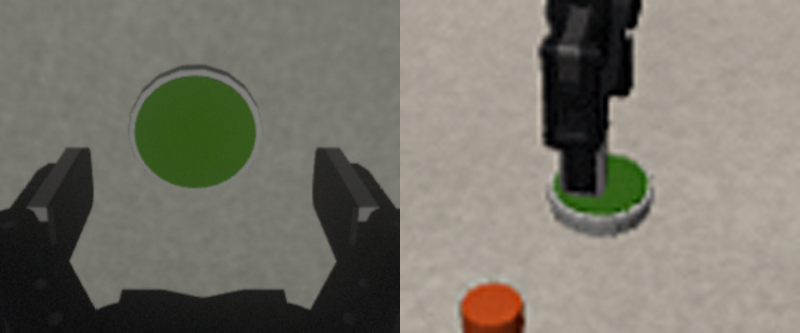

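The crop shows the open fingers left and right of the green dish. The dish face is centred near wrist pixel (277,248), and in the side view a finger tip ends at about (264,226). I'll check the offset along x with numbers.

```bash
python3 - <<'E'
from h import *
st=sensors.read_state(); print(st["ee_pos"])
im=imaging.camera("wrist"); c,a,_=blob(im,49,(277,248),60); print(c,a,px2w("wrist",c,.015,st))
K,Rc,o=ext("wrist",st)
for y in(.0315,.046):
  for z in (.007,.014,.02): 
    w=np.array([st["ee_pos"][0],st["ee_pos"][1]+y,z]); 
    p=K@Rc.T@(w-o); K2,R2,o2=ext("side"); q=K2@R2.T@(w-o2); print(y,z,(p/p[2])[:2].round(0),(q/q[2])[:2].round(1))
E
```

```text
[ 0.59281418 -0.00570148  0.00711759]
[276.3941346  248.13866757] 5899 [[ 0.59124518 -0.00911341  0.015     ]]
0.0315 0.007 [339. 245.] [265.1 236.6]
0.0315 0.014 [341. 250.] [265.1 234. ]
0.0315 0.02 [343. 255.] [265.  231.8]
0.046 0.007 [365. 245.] [263.9 241.2]
0.046 0.014 [368. 250.] [263.8 238.7]
0.046 0.02 [371. 255.] [263.8 236.5]
```

drive_tool(series=[0, -2, 0, 0, 0, 0, 60, 0, 0, 0, 0, 0, 0, 60, 0, 0, 0, 0, 0, 0, 60, 0, 0, 0, 0, 0, 0, 60])

```text
clock: 3.8
ee_pos: [0.5922, -0.0078, 0.0064]
eef_rot: [0.0, 1.0, -0.0, 0.0]
contact_force: [-1.1, -0.4, -0.4]
gripper_width: 0.0602
grasp_force: 0.0
```

```bash
python3 - <<'E'
from h import *
im=imaging.camera("wrist"); s=imaging.camera("side"); c=imaging.camera("scene")
v=np.hstack([cv2.resize(s[190:250,238:298],(400,400),interpolation=2),cv2.resize(c[190:250,225:285],(400,400),interpolation=2)])
cv2.imwrite("pics/g2.png",cv2.cvtColor(v,cv2.COLOR_RGB2BGR))
E
```

```text
(no output)
```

View pics/g2.png

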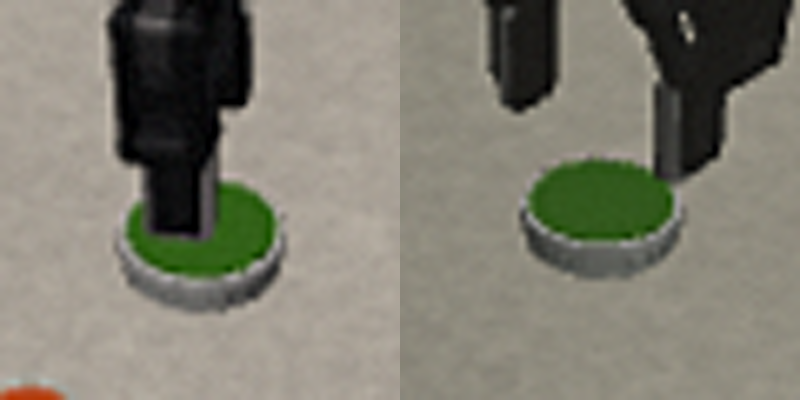

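```bash
python3 - <<'E'
from h import *
def ray(n,p):
    K,Rc,o=ext(n); d=Rc@np.linalg.inv(K)@np.array([*p,1.]); return o,d/np.linalg.norm(d)
def tri(a,b):
    A=np.zeros((3,3));B=np.zeros(3)
    for o,d in(a,b):
        M=np.eye(3)-np.outer(d,d);A+=M;B+=M@o
    x=np.linalg.solve(A,B); return x,[np.linalg.norm((np.eye(3)-np.outer(d,d))@(x-o)) for o,d in (a,b)]
print(tri(ray("scene",(267,217)),ray("side",(264.5,225.7))))
for y in(-.0378,.0222):
  for n in("scene","side"):
    for z in (.006,.02,.03,.04):
      w=np.array([.592,y,z]);K,Rc,o=ext(n);p=K@Rc.T@(w-o);print(n,y,z,(p/p[2])[:2].round(1))
E
```

```text
(array([0.59352438, 0.0263153 , 0.03679725]), [np.float64(6.566058573553178e-05), np.float64(6.566058573543836e-05)])
scene -0.0378 0.006 [245.  217.8]
scene -0.0378 0.02 [245.  212.6]
scene -0.0378 0.03 [245.  208.8]
scene -0.0378 0.04 [245. 205.]
side -0.0378 0.006 [270.6 217.9]
side -0.0378 0.02 [270.5 212.9]
side -0.0378 0.03 [270.5 209.2]
side -0.0378 0.04 [270.4 205.6]
scene 0.0222 0.006 [265.6 227.7]
scene 0.0222 0.02 [265.8 222.4]
scene 0.0222 0.03 [265.9 218.6]
scene 0.0222 0.04 [266.  214.7]
side 0.0222 0.006 [265.8 235.8]
side 0.0222 0.02 [265.7 230.8]
side 0.0222 0.03 [265.6 227.1]
side 0.0222 0.04 [265.6 223.3]
```

The crops show the finger tips still above the dish: +y finger tip at scene (267,217) and side (264,226), which triangulates to z ≈ 0.036. I'll go down slowly and watch the force.

drive_tool(series=[0, 0, 2, 0, 0, 0, 66, 0, 0, 2, 0, 0, 0, 66, 0, 0, 2, 0, 0, 0, 66, 0, 0, 0, 0, 0, 0, 66])

```text
clock: 4.35
ee_pos: [0.5918, -0.0077, -0.0001]
eef_rot: [0.0, 1.0, 0.0, -0.0]
contact_force: [-0.3, 0.4, 0.0]
gripper_width: 0.0661
grasp_force: 0.0
```

drive_tool(series=[0, 0, 2, 0, 0, 0, 66, 0, 0, 2, 0, 0, 0, 66, 0, 0, 0, 0, 0, 0, 66])

```text
clock: 4.65
ee_pos: [0.5919, -0.0077, -0.004]
eef_rot: [-0.0, 1.0, 0.0, -0.0]
contact_force: [-0.0, -0.4, -0.1]
gripper_width: 0.0661
grasp_force: 0.0
```

```bash
python3 - <<'E'
from h import *
st=sensors.read_state();print(st["ee_pos"],st["contact_force"])
s=imaging.camera("side"); c=imaging.camera("scene")
v=np.hstack([cv2.resize(s[190:250,238:298],(400,400),interpolation=2),cv2.resize(c[190:250,225:285],(400,400),interpolation=2)])
cv2.imwrite("pics/g3.png",cv2.cvtColor(v,cv2.COLOR_RGB2BGR))
E
```

```text
[ 0.59188062 -0.00766412 -0.00396017] [-0.03800085 -0.36270853 -0.06570365]
```

View pics/g3.png

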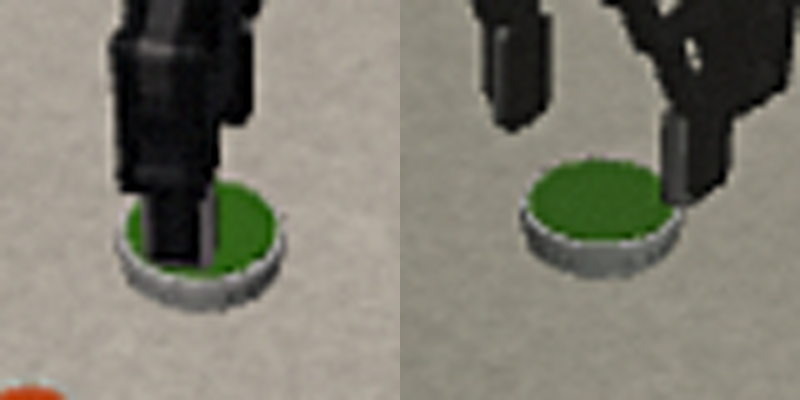

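The tips moved down with the command to z ≈ 0.026, with no force. So the real finger ends sit about 30 mm above the reported TCP at this opening, and I'll go on down another 18 mm.

drive_tool(series=[0, 0, 4, 0, 0, 0, 66, 0, 0, 4, 0, 0, 0, 66, 0, 0, 3, 0, 0, 0, 66, 0, 0, 0, 0, 0, 0, 66])

```text
clock: 5.15
ee_pos: [0.5915, -0.0077, -0.0153]
eef_rot: [0.0, 1.0, 0.0, -0.001]
contact_force: [-0.8, 0.8, 0.5]
gripper_width: 0.066
grasp_force: 0.0
```

drive_tool(series=[0, 0, 2, 0, 0, 0, 66, 0, 0, 2, 0, 0, 0, 66, 0, 0, 2, 0, 0, 0, 66, 0, 0, 0, 0, 0, 0, 66])

```text
clock: 5.55
ee_pos: [0.5919, -0.0077, -0.0209]
eef_rot: [0.0, 1.0, 0.0, -0.0]
contact_force: [0.3, -1.0, 0.2]
gripper_width: 0.0663
grasp_force: 0.0
```

```bash
python3 - <<'E'
from h import *
st=sensors.read_state();print(st["ee_pos"],st["contact_force"])
s=imaging.camera("side"); c=imaging.camera("scene")
v=np.hstack([cv2.resize(s[190:250,238:298],(400,400),interpolation=2),cv2.resize(c[190:250,225:285],(400,400),interpolation=2)])
cv2.imwrite("pics/g4.png",cv2.cvtColor(v,cv2.COLOR_RGB2BGR))
E
```

```text
[ 0.59191142 -0.00768057 -0.02091205] [ 0.33342613 -0.9627843   0.20174363]
```

View pics/g4.png

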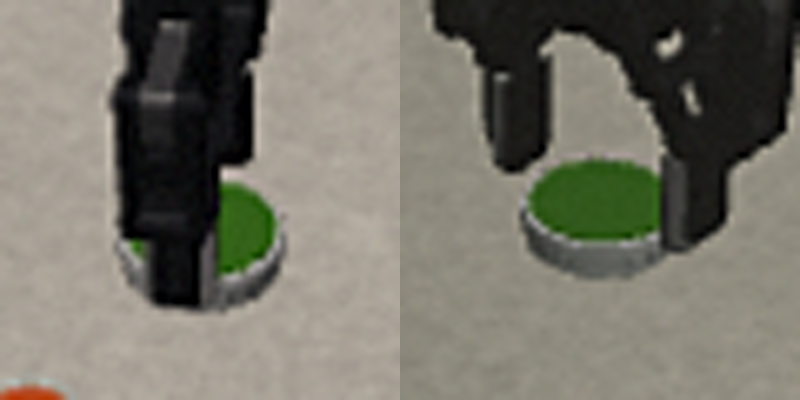

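The tips now stand beside the dish: side (265,236), scene (267,227), z ≈ 0.009. I'll go 2 mm lower and grip.

drive_tool(series=[1, 0, 2, 0, 0, 0, 66, 0, 0, 0, 0, 0, 0, 60, 0, 0, 0, 0, 0, 0, 56, 0, 0, 0, 0, 0, 0, 50, 0, 0, 0, 0, 0, 0, 48, 0, 0, 0, 0, 0, 0, 48, 0, 0, 0, 0, 0, 0, 48, 0, 0, 0, 0, 0, 0, 48])

```text
clock: 6.45
ee_pos: [0.5911, -0.0077, -0.0218]
eef_rot: [0.0, 1.0, -0.0, 0.0]
contact_force: [-1.8, 0.2, 7.3]
gripper_width: 0.0505
grasp_force: 61.0
```

drive_tool(series=[0, 0, -3, 0, 0, 0, 48, 0, 0, -10, 0, 0, 0, 48, 0, 0, -20, 0, 0, 0, 48, 0, 0, -20, 0, 0, 0, 48, 0, 0, -10, 0, 0, 0, 48, 0, 0, 0, 0, 0, 0, 48])

```text
clock: 7.05
ee_pos: [0.5928, -0.0077, 0.0424]
eef_rot: [-0.0, 1.0, -0.0, 0.002]
contact_force: [0.8, 0.2, -0.6]
gripper_width: 0.0506
grasp_force: 62.3
```

```bash
python3 - <<'E'
from h import *
st=sensors.read_state();print(st["ee_pos"],st["contact_force"],st["grasp_force"],st["gripper_width"])
s=imaging.camera("side"); c=imaging.camera("wrist")
v=np.hstack([cv2.resize(s[165:245,228:308],(400,400),interpolation=2),cv2.resize(c[160:380,170:390],(400,400),interpolation=2)])
cv2.imwrite("pics/g5.png",cv2.cvtColor(v,cv2.COLOR_RGB2BGR))
E
```

```text
[ 0.59284579 -0.00769043  0.04237085] [ 0.81699736  0.16635832 -0.63019081] 62.254732847213745 0.05055504978662593
```

View pics/g5.png

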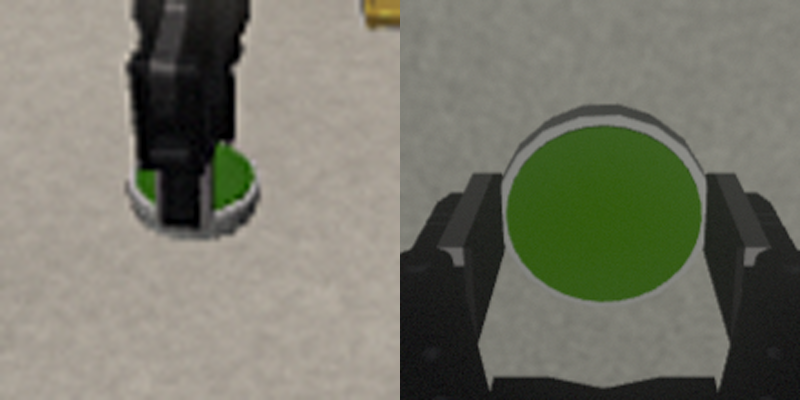

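The green dish hangs level and centred between the pads: dish centre in the wrist crop (604,213), which is wrist pixel (282,277).

```bash
cat > off.py <<'E'
from h import *
import sys
hue,top=int(sys.argv[1]),float(sys.argv[2])   # top = height of the face above ee
st=sensors.read_state(); im=imaging.camera("wrist")
c,a,_=blob(im,hue,(282,277),75); w=px2w("wrist",c,st["ee_pos"][2]+top,st)[0]
print(c,a,st["ee_pos"],"dish",w,"off",(w-st["ee_pos"])[:2]*1000)
E
python3 off.py 49 .0368
```

```text
[281.81101283 277.21352934] 8027 [ 0.59106899 -0.00770384  0.04019192] dish [ 0.59108797 -0.00822865  0.07699192] off [ 0.0189775  -0.52481689]
```

drive_tool(series=[0, 0, -20, 0, 0, 0, 48, 0, 0, -20, 0, 0, 0, 48, 5, 34, 0, 0, 0, 0, 48, 5, 34, 0, 0, 0, 0, 48, 5, 34, 0, 0, 0, 0, 48, 5, 34, 0, 0, 0, 0, 48, 5, 34, 0, 0, 0, 0, 48, 5, 34, 0, 0, 0, 0, 48, 5, 34, 0, 0, 0, 0, 48, 5, 34, 0, 0, 0, 0, 48, 6, 36.5, 0, 0, 0, 0, 48, 0, 0, 15, 0, 0, 0, 48, 0, 0, 20, 0, 0, 0, 48, 0, 0, 20, 0, 0, 0, 48, 0, 0, 20, 0, 0, 0, 48, 0, 0, 10, 0, 0, 0, 48, 0, 0, 0, 0, 0, 0, 48, 0, 0, 0, 0, 0, 0, 48, 0, 0, 0, 0, 0, 0, 48])

```text
clock: 9.1
ee_pos: [0.546, 0.3012, -0.0036]
eef_rot: [0.0, 1.0, 0.0, 0.001]
contact_force: [-0.4, 0.3, -1.0]
gripper_width: 0.0506
grasp_force: 62.4
```

drive_tool(series=[1, 0, 5, 0, 0, 0, 48, 0, 0, 4, 0, 0, 0, 48, 0, 0, 2, 0, 0, 0, 48, 0, 0, 1, 0, 0, 0, 48, 0, 0, 0, 0, 0, 0, 48, 0, 0, 0, 0, 0, 0, 48])

```text
clock: 9.7
ee_pos: [0.5442, 0.3008, -0.0166]
eef_rot: [0.0, 1.0, 0.0, -0.0]
contact_force: [0.2, -0.2, 0.8]
gripper_width: 0.0504
grasp_force: 62.4
```

```bash
python3 off.py 49 .0368
```

```text
[281.76903901 277.20291661] 8023 [ 0.54419505  0.30082981 -0.01658364] dish [0.54421117 0.30028419 0.02021636] off [ 0.01611384 -0.54562001]
```

drive_tool(series=[0, 0, 0.7, 0, 0, 0, 48, 0, 0, 0.7, 0, 0, 0, 48, 0, 0, 0, 0, 0, 0, 48])

```text
clock: 10.05
ee_pos: [0.5443, 0.3009, -0.0177]
eef_rot: [0.0, 1.0, 0.0, 0.0]
contact_force: [-0.4, 1.4, 2.5]
gripper_width: 0.0504
grasp_force: 62.7
```

drive_tool(series=[0, 0, 0, 0, 0, 0, 53, 0, 0, 0, 0, 0, 0, 57, 0, 0, 0, 0, 0, 0, 62, 0, 0, 0, 0, 0, 0, 62, 0, 0, -8, 0, 0, 0, 62, 0, 0, -20, 0, 0, 0, 62, 0, 0, -40, 0, 0, 0, 62, 0, 0, -40, 0, 0, 0, 66, 0, 0, 0, 0, 0, 0, 66, 0, 0, 0, 0, 0, 0, 66])

```text
clock: 11.05
ee_pos: [0.5453, 0.3014, 0.0918]
eef_rot: [0.0, 1.0, 0.001, 0.001]
contact_force: [-0.1, 0.0, -0.1]
gripper_width: 0.0658
grasp_force: 0.0
```

```bash
python3 - <<'E'
from h import *
st=sensors.read_state();print(st["ee_pos"])
s=imaging.camera("side"); c=imaging.camera("wrist")
v=np.hstack([cv2.resize(s[310:410,215:355],(490,350),interpolation=2),cv2.resize(c[60:360,160:425],(309,350),interpolation=2)])
cv2.imwrite("pics/p1.png",cv2.cvtColor(v,cv2.COLOR_RGB2BGR))
b,a,_=blob(c,49,(282,240),75);print(b,a,px2w("wrist",b,.019,st))
b,a,_=blob(s,49,(265,350),30);print(b,a,px2w("side",b,.019))
h=cv2.cvtColor(c,cv2.COLOR_RGB2HSV);m=((h[...,1]<70)&(h[...,2]>105)).astype(np.uint8);k=np.zeros_like(m);cv2.circle(k,tuple(b.astype(int)*0+np.array([282,235])),75,1,-1)
E
```

```text
[0.54529919 0.3014038  0.0918397 ]
[281.74872666 208.52122241] 2945 [[0.54634208 0.30094745 0.019     ]]
[264.14686469 349.02145215] 606 [[0.54530482 0.3027774  0.019     ]]
```

View pics/p1.png

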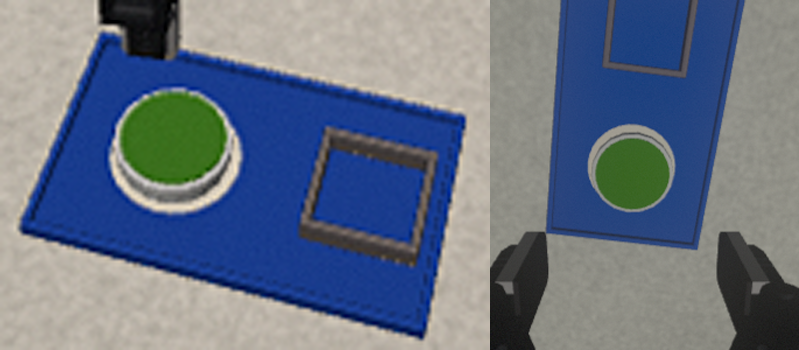

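The green dish sits flat and centred on the white mark: side crop (173,137), wrist crop (632,172). Next is amber.

drive_tool(series=[9.5, -29.6, 0, 0, 0, 0, 66, 9.5, -29.6, 0, 0, 0, 0, 66, 9.5, -29.6, 0, 0, 0, 0, 66, 9.5, -29.6, 0, 0, 0, 0, 66, 9.5, -29.6, 0, 0, 0, 0, 66, 9.5, -29.6, 0, 0, 0, 0, 66, 9.5, -29.6, 0, 0, 0, 0, 66, 9.5, -29.6, 0, 0, 0, 0, 66, 9.5, -29.6, 0, 0, 0, 0, 66, 9.5, -29.6, 0, 0, 0, 0, 66, 0, 0, 20, 0, 0, 0, 66, 0, 0, 0, 0, 0, 0, 66, 0, 0, 0, 0, 0, 0, 66])

```text
clock: 12.45
ee_pos: [0.4479, 0.0049, 0.0691]
eef_rot: [0.0, 1.0, 0.0, -0.001]
contact_force: [1.7, 1.3, -0.7]
gripper_width: 0.0663
grasp_force: 0.0
```

```bash
cat > loc.py <<'E'
from h import *
import sys
hue,z,u,v,r=int(sys.argv[1]),*map(float,sys.argv[2:6])
st=sensors.read_state(); im=imaging.camera("wrist")
c,a,_=blob(im,hue,(u,v),int(r)); w=px2w("wrist",c,z,st)[0]
print(c,a,st["ee_pos"],"at",w,"move tx,ty",-(w-st["ee_pos"])[0]*1000,(w-st["ee_pos"])[1]*1000)
E
python3 loc.py 19 .015 282 220 80
```

```text
[279.44824587 214.70078284] 3449 [0.44786904 0.00489414 0.06911071] at [0.44746405 0.00269375 0.015     ] move tx,ty 0.40498917570247484 -2.2003906942547276
```

drive_tool(series=[0, -1.3, 20, 0, 0, 0, 66, 0, 0, 20, 0, 0, 0, 66, 0, 0, 20, 0, 0, 0, 66, 0, 0, 15, 0, 0, 0, 66, 0, 0, 10, 0, 0, 0, 66, 0, 0, 4, 0, 0, 0, 66, 0, 0, 2, 0, 0, 0, 66, 0, 0, 0, 0, 0, 0, 66, 0, 0, 0, 0, 0, 0, 66])

```text
clock: 13.4
ee_pos: [0.4498, 0.0036, -0.0204]
eef_rot: [-0.0, 1.0, 0.0, 0.001]
contact_force: [-0.9, -0.3, -0.4]
gripper_width: 0.0659
grasp_force: 0.0
```

drive_tool(series=[0, 0, 0, 0, 0, 0, 60, 0, 0, 0, 0, 0, 0, 56, 0, 0, 0, 0, 0, 0, 50, 0, 0, 0, 0, 0, 0, 48, 0, 0, 0, 0, 0, 0, 48, 0, 0, 0, 0, 0, 0, 48, 0, 0, 0, 0, 0, 0, 48])

```text
clock: 14.1
ee_pos: [0.4496, 0.0034, -0.0199]
eef_rot: [0.0, 1.0, -0.0, 0.0]
contact_force: [-3.7, -0.1, 14.3]
gripper_width: 0.0503
grasp_force: 59.7
```

drive_tool(series=[0, 0, -2, 0, 0, 0, 48, 0, 0, -10, 0, 0, 0, 48, 0, 0, -20, 0, 0, 0, 48, 0, 0, -20, 0, 0, 0, 48, 0, 0, -28, 0, 0, 0, 48, 0, 0, 0, 0, 0, 0, 48, 0, 0, 0, 0, 0, 0, 48, 0, 0, 0, 0, 0, 0, 48])

```text
clock: 14.9
ee_pos: [0.4484, 0.0035, 0.0584]
eef_rot: [0.0, 1.0, 0.0, -0.001]
contact_force: [-0.3, -0.7, -1.5]
gripper_width: 0.0498
grasp_force: 62.1
```

```bash
python3 off.py 19 .035
```

```text
[281.70095783 270.30563503] 8039 [0.44841881 0.00350343 0.05842369] dish [0.44595786 0.00292611 0.09342369] off [-2.46095594 -0.57731352]
```

drive_tool(series=[-9.8, 29.7, 0, 0, 0, 0, 48, -9.8, 29.7, 0, 0, 0, 0, 48, -9.8, 29.7, 0, 0, 0, 0, 48, -9.8, 29.7, 0, 0, 0, 0, 48, -9.8, 29.7, 0, 0, 0, 0, 48, -9.8, 29.7, 0, 0, 0, 0, 48, -9.8, 29.7, 0, 0, 0, 0, 48, -9.8, 29.7, 0, 0, 0, 0, 48, -9.8, 29.7, 0, 0, 0, 0, 48, -9.8, 29.7, 0, 0, 0, 0, 48, 0, 0, 15, 0, 0, 0, 48, 0, 0, 20, 0, 0, 0, 48, 0, 0, 10, 0, 0, 0, 48, 0, 0, 5, 0, 0, 0, 48, 0, 0, 0, 0, 0, 0, 48, 0, 0, 0, 0, 0, 0, 48, 0, 0, 0, 0, 0, 0, 48])

```text
clock: 16.65
ee_pos: [0.5479, 0.3007, 0.0099]
eef_rot: [0.0, 1.0, 0.0, 0.001]
contact_force: [-0.7, 0.7, 0.5]
gripper_width: 0.0499
grasp_force: 62.2
```

```bash
python3 off.py 19 .0355; python3 off.py 19 .0355;python3 off.py 19 .0355; python3 -c "
from h import *
cv2.imwrite('pics/a1.png',cv2.cvtColor(np.hstack([cv2.resize(imaging.camera('side')[320:380,225:305],(400,300),interpolation=2),cv2.resize(imaging.camera('scene')[235:295,350:430],(400,300),interpolation=2)]),cv2.COLOR_RGB2BGR))"
```

```text
[281.64736645 270.27406301] 8031 [0.54786633 0.30068378 0.00991809] dish [0.54504789 0.30005935 0.04541809] off [-2.81844252 -0.62442543]
[281.65707882 270.2662184 ] 8031 [0.54790935 0.30076346 0.00995507] dish [0.54508046 0.30014111 0.04545507] off [-2.82888819 -0.62234402]
[281.65442549 270.26353791] 8033 [0.54781735 0.3007254  0.00989877] dish [0.54499167 0.30010379 0.04539877] off [-2.8256828  -0.62160892]
```

View pics/a1.png

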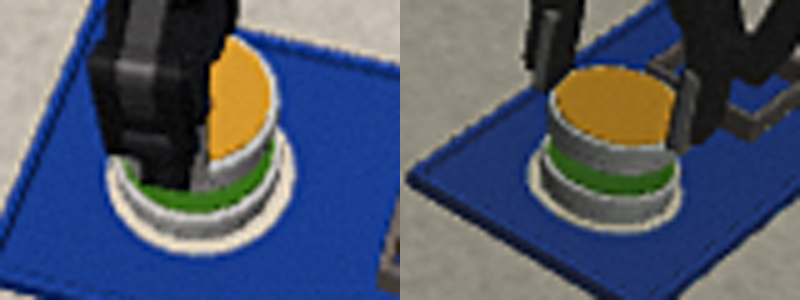

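The amber dish hangs level just above the green one: side crop (235,100), scene crop (615,110), aligned to within about 1 mm.

drive_tool(series=[0.6, 0, 4, 0, 0, 0, 48, 0, 0, 3, 0, 0, 0, 48, 0, 0, 1.5, 0, 0, 0, 48, 0, 0, 1, 0, 0, 0, 48, 0, 0, 0.5, 0, 0, 0, 48, 0, 0, 0, 0, 0, 0, 48, 0, 0, 0, 0, 0, 0, 48])

```text
clock: 17.6
ee_pos: [0.5462, 0.3003, -0.0007]
eef_rot: [0.0, 1.0, -0.0, -0.0]
contact_force: [-3.5, -1.9, 6.0]
gripper_width: 0.0498
grasp_force: 63.2
```

Contact at 6 N, so I'll release.

drive_tool(series=[0, 0, -0.3, 0, 0, 0, 48, 0, 0, 0, 0, 0, 0, 52, 0, 0, 0, 0, 0, 0, 56, 0, 0, 0, 0, 0, 0, 61, 0, 0, 0, 0, 0, 0, 62, 0, 0, 0, 0, 0, 0, 62, 0, 0, -8, 0, 0, 0, 62, 0, 0, -20, 0, 0, 0, 62, 0, 0, -40, 0, 0, 0, 62, 0, 0, -40, 0, 0, 0, 50, 0, 0, 0, 0, 0, 0, 50, 0, 0, 0, 0, 0, 0, 50])

```text
clock: 18.8
ee_pos: [0.5477, 0.3011, 0.1092]
eef_rot: [0.0, 1.0, 0.001, 0.001]
contact_force: [0.5, 0.8, -0.3]
gripper_width: 0.0498
grasp_force: 0.0
```

```bash
python3 loc.py 19 .034 282 220 75; python3 -c "
from h import *
im=imaging.camera('side'); b,a,_=blob(im,19,(265,345),30); print(b,a,px2w('side',b,.034))
im=imaging.camera('scene'); b,a,_=blob(im,19,(391,262),25); print(b,a,px2w('scene',b,.034))"
```

```text
[280.94857143 202.71630252] 2975 [0.54769169 0.30110961 0.10917389] at [0.54478527 0.30004046 0.034     ] move tx,ty 2.9064276414905166 -1.069144589403992
[263.68527132 343.15968992] 645 [[0.54577889 0.30260298 0.034     ]]
[392.94516129 259.82258065] 310 [[0.54713736 0.30165063 0.034     ]]
```

drive_tool(series=[-6, -34.8, 0, 0, 0, 0, 50, -6, -34.8, 0, 0, 0, 0, 50, -6, -34.8, 0, 0, 0, 0, 50, -6, -34.8, 0, 0, 0, 0, 50, -6, -34.8, 0, 0, 0, 0, 50, -6, -34.8, 0, 0, 0, 0, 50, -6, -34.8, 0, 0, 0, 0, 50, -6, -34.8, 0, 0, 0, 0, 50, -6, -34.8, 0, 0, 0, 0, 50, -6, -34.8, 0, 0, 0, 0, 50, -6, -34.8, 0, 0, 0, 0, 50, -6, -34.8, 0, 0, 0, 0, 50, 0, 0, 0, 0, 0, 0, 50, 0, 0, 0, 0, 0, 0, 50, 0, 0, 0, 0, 0, 0, 50])

```text
clock: 20.45
ee_pos: [0.6177, -0.1161, 0.1063]
eef_rot: [-0.0, 1.0, 0.0, -0.001]
contact_force: [-0.2, 0.8, -0.5]
gripper_width: 0.0498
grasp_force: 0.0
```

```bash
python3 loc.py 134 .054 282 220 75; python3 -c "
from h import *
print(px2w('scene',[(185,247),(135,218)],.012))
cv2.imwrite('pics/v1.png',cv2.cvtColor(imaging.camera('wrist'),cv2.COLOR_RGB2BGR))"
```

```text
[278.5316092  216.14367816] 1044 [ 0.61767916 -0.11610384  0.10631354] at [ 0.61782279 -0.11890211  0.054     ] move tx,ty -0.14363477418133375 -2.798270670952188
[[ 0.76053795 -0.05342759  0.012     ]
 [ 0.75898858 -0.21473712  0.012     ]]
```

View pics/v1.png

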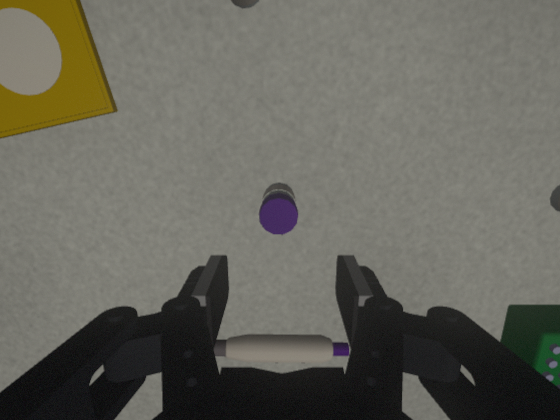

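The wrist view shows the purple cap at (278,214) between the open fingers, with the pipette well beyond at row 348. Going down to grip.

drive_tool(series=[0, -2, 20, 0, 0, 0, 50, 0, 0, 20, 0, 0, 0, 50, 0, 0, 20, 0, 0, 0, 50, 0, 0, 20, 0, 0, 0, 50, 0, 0, 15, 0, 0, 0, 50, 0, 0, 8, 0, 0, 0, 50, 0, 0, 0, 0, 0, 0, 50, 0, 0, 0, 0, 0, 0, 40, 0, 0, 0, 0, 0, 0, 33, 0, 0, 0, 0, 0, 0, 28, 0, 0, 0, 0, 0, 0, 22, 0, 0, 0, 0, 0, 0, 22, 0, 0, 0, 0, 0, 0, 22, 0, 0, 0, 0, 0, 0, 22])

```text
clock: 21.95
ee_pos: [0.6196, -0.119, 0.0056]
eef_rot: [-0.0, 1.0, 0.0, 0.001]
contact_force: [-0.7, 0.6, 6.5]
gripper_width: 0.0259
grasp_force: 58.9
```

drive_tool(series=[0, 0, -3, 0, 0, 0, 22, 0, 0, -10, 0, 0, 0, 22, 0, 0, -20, 0, 0, 0, 22, 0, 0, -25, 0, 0, 0, 22, 0, 0, -22, 0, 0, 0, 22, 0, 0, 0, 0, 0, 0, 22, 0, 0, 0, 0, 0, 0, 22])

```text
clock: 22.65
ee_pos: [0.6189, -0.1193, 0.0848]
eef_rot: [0.0, 1.0, -0.0, 0.001]
contact_force: [0.3, 0.0, -0.3]
gripper_width: 0.0259
grasp_force: 59.0
```

```bash
python3 off.py 134 .049; python3 - <<'E'
from h import *
c=imaging.camera("wrist"); s=imaging.camera("side")
v=np.hstack([cv2.resize(s[100:220,220:320],(333,400),interpolation=2),cv2.resize(c[160:380,170:390],(400,400),interpolation=2)])
cv2.imwrite("pics/v2.png",cv2.cvtColor(v,cv2.COLOR_RGB2BGR))
E
```

```text
[282.08430523 287.25724758] 3001 [ 0.61891073 -0.11926709  0.0847949 ] dish [ 0.61690223 -0.11966466  0.1337949 ] off [-2.00850361 -0.39756978]
```

View pics/v2.png

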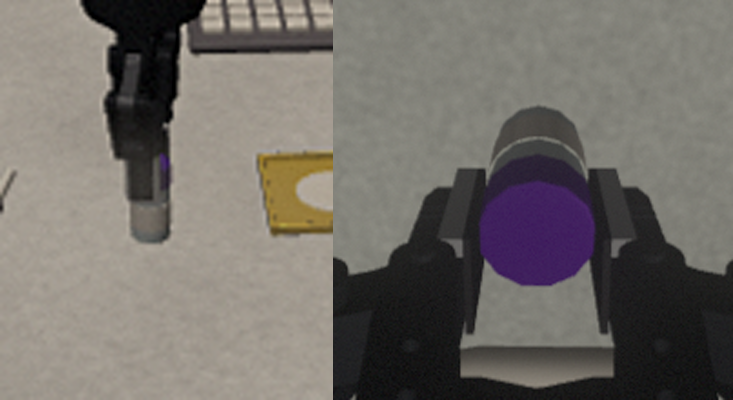

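The purple vial hangs upright in the pads: cap in the wrist crop (537,232), vial in the side crop (150,210). Now to the blue well.

drive_tool(series=[12.5, 33.2, 0, 0, 0, 0, 22, 12.5, 33.2, 0, 0, 0, 0, 22, 12.5, 33.2, 0, 0, 0, 0, 22, 12.5, 33.2, 0, 0, 0, 0, 22, 12.5, 33.2, 0, 0, 0, 0, 22, 12.5, 33.2, 0, 0, 0, 0, 22, 12.5, 33.2, 0, 0, 0, 0, 22, 12.5, 33.2, 0, 0, 0, 0, 22, 12.5, 33.2, 0, 0, 0, 0, 22, 12.5, 33.2, 0, 0, 0, 0, 22, 12.5, 33.2, 0, 0, 0, 0, 22, 12.5, 33.2, 0, 0, 0, 0, 22, 12.5, 33.2, 0, 0, 0, 0, 22, 0, 0, 15, 0, 0, 0, 22, 0, 0, 20, 0, 0, 0, 22, 0, 0, 10, 0, 0, 0, 22, 0, 0, 0, 0, 0, 0, 22, 0, 0, 0, 0, 0, 0, 22, 0, 0, 0, 0, 0, 0, 22])

```text
clock: 24.7
ee_pos: [0.4567, 0.3126, 0.04]
eef_rot: [0.0, 1.0, 0.0, 0.0]
contact_force: [1.4, -0.3, -0.7]
gripper_width: 0.026
grasp_force: 59.1
```

drive_tool(series=[0, 0, 10, 0, 0, 0, 22, 0, 0, 10, 0, 0, 0, 22, 0, 0, 5, 0, 0, 0, 22, 0, 0, 3, 0, 0, 0, 22, 0, 0, 1.5, 0, 0, 0, 22, 0, 0, 0.7, 0, 0, 0, 22, 0, 0, 0, 0, 0, 0, 22, 0, 0, 0, 0, 0, 0, 22])

```text
clock: 25.5
ee_pos: [0.4558, 0.3122, 0.0096]
eef_rot: [0.0, 1.0, -0.0, -0.0]
contact_force: [-2.8, -3.3, 6.3]
gripper_width: 0.0261
grasp_force: 59.9
```

drive_tool(series=[0, 0, -0.3, 0, 0, 0, 22, 0, 0, 0, 0, 0, 0, 27, 0, 0, 0, 0, 0, 0, 31, 0, 0, 0, 0, 0, 0, 38, 0, 0, 0, 0, 0, 0, 42, 0, 0, 0, 0, 0, 0, 42, 0, 0, -8, 0, 0, 0, 42, 0, 0, -20, 0, 0, 0, 42, 0, 0, -40, 0, 0, 0, 42, 0, 0, -35, 0, 0, 0, 66, 0, 0, 0, 0, 0, 0, 66, 0, 0, 0, 0, 0, 0, 66])

```text
clock: 26.7
ee_pos: [0.4569, 0.3131, 0.1138]
eef_rot: [0.0, 1.0, 0.001, 0.001]
contact_force: [0.6, -0.7, -0.5]
gripper_width: 0.0659
grasp_force: 0.0
```

```bash
python3 loc.py 134 .058 282 220 75; python3 -c "
from h import *
im=imaging.camera('side'); b,a,_=blob(im,134,(321,340),40); print(b,a,px2w('side',b,.052))"
```

```text
[282.19035744 209.56192851] 1203 [0.45689625 0.31307518 0.11376969] at [0.45345529 0.31290604 0.058     ] move tx,ty 3.4409589887261505 -0.16913990972727833
[321.61755486 350.77429467] 319 [[0.45570529 0.3150736  0.052     ]]
```

The purple vial stands in the well. Next is red.

drive_tool(series=[-1.5, -30, 7, 0, 0, 0, 66, -1.5, -30, 7, 0, 0, 0, 66, -1.5, -30, 7, 0, 0, 0, 66, -1.5, -30, 7, 0, 0, 0, 66, -1.5, -30, 7, 0, 0, 0, 66, -1.5, -30, 7, 0, 0, 0, 66, 0, 0, 0, 0, 0, 0, 66, 0, 0, 0, 0, 0, 0, 66])

```text
clock: 27.6
ee_pos: [0.4639, 0.1319, 0.0693]
eef_rot: [0.001, 1.0, -0.0, -0.001]
contact_force: [-0.7, 0.5, 0.4]
gripper_width: 0.0663
grasp_force: 0.0
```

```bash
python3 loc.py 178 .015 282 215 75
```

```text
[281.75555556 215.7842963 ] 3375 [0.46394973 0.13191305 0.06927712] at [0.46442886 0.13133449 0.015     ] move tx,ty -0.47913476847655234 -0.578552866800558
```

drive_tool(series=[-0.5, 0, 20, 0, 0, 0, 66, 0, 0, 20, 0, 0, 0, 66, 0, 0, 20, 0, 0, 0, 66, 0, 0, 15, 0, 0, 0, 66, 0, 0, 10, 0, 0, 0, 66, 0, 0, 4, 0, 0, 0, 66, 0, 0, 1, 0, 0, 0, 66, 0, 0, 0, 0, 0, 0, 66, 0, 0, 0, 0, 0, 0, 60, 0, 0, 0, 0, 0, 0, 56, 0, 0, 0, 0, 0, 0, 50, 0, 0, 0, 0, 0, 0, 48, 0, 0, 0, 0, 0, 0, 48, 0, 0, 0, 0, 0, 0, 48, 0, 0, 0, 0, 0, 0, 48])

```text
clock: 29.15
ee_pos: [0.4669, 0.1328, -0.0168]
eef_rot: [0.0, 1.0, 0.0, 0.001]
contact_force: [-7.0, -2.1, 27.0]
gripper_width: 0.0483
grasp_force: 13.4
```

The grip looks poor: low pad force and high upward force. I'll open, check and regrip slightly lower.

drive_tool(series=[0, 0, 0, 0, 0, 0, 54, 0, 0, 0, 0, 0, 0, 60, 0, 0, 0, 0, 0, 0, 66, 0, 0, 0, 0, 0, 0, 66, 0, 0, 0, 0, 0, 0, 66])

```text
clock: 29.65
ee_pos: [0.4653, 0.1324, -0.0199]
eef_rot: [0.0, 1.0, -0.0, -0.0]
contact_force: [-1.0, -0.7, 0.8]
gripper_width: 0.0661
grasp_force: 0.0
```

```bash
python3 off.py 178 .035; python3 - <<'E'
from h import *
c=imaging.camera("wrist"); s=imaging.camera("side")
v=np.hstack([cv2.resize(s[240:310,285:365],(400,350),interpolation=2),cv2.resize(c[160:380,170:390],(350,350),interpolation=2)])
cv2.imwrite("pics/r1.png",cv2.cvtColor(v,cv2.COLOR_RGB2BGR))
E
```

```text
[282.43683946 272.82989431] 7948 [ 0.46531745  0.13242168 -0.01987194] dish [0.4641094  0.13218618 0.01512806] off [-1.20805546 -0.23549397]
```

View pics/r1.png

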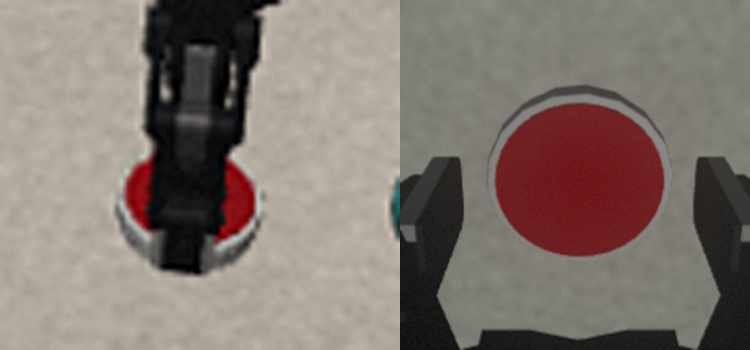

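The red dish still lies flat and centred: wrist crop (580,180). I'll regrip 2.5 mm lower.

drive_tool(series=[1, 0, 2.5, 0, 0, 0, 66, 0, 0, 0, 0, 0, 0, 66, 0, 0, 0, 0, 0, 0, 60, 0, 0, 0, 0, 0, 0, 56, 0, 0, 0, 0, 0, 0, 50, 0, 0, 0, 0, 0, 0, 48, 0, 0, 0, 0, 0, 0, 48, 0, 0, 0, 0, 0, 0, 48])

```text
clock: 30.6
ee_pos: [0.4646, 0.1325, -0.0213]
eef_rot: [0.0, 1.0, 0.0, 0.0]
contact_force: [-2.0, -0.4, 9.4]
gripper_width: 0.0504
grasp_force: 60.5
```

drive_tool(series=[0, 0, -2, 0, 0, 0, 48, 0, 0, -10, 0, 0, 0, 48, 0, 0, -20, 0, 0, 0, 48, 0, 0, -30, 0, 0, 0, 48, 0, 0, -30, 0, 0, 0, 48, 0, 0, -20, 0, 0, 0, 48, 0, 0, 0, 0, 0, 0, 48, 0, 0, 0, 0, 0, 0, 48, 0, 0, 0, 0, 0, 0, 48])

```text
clock: 31.5
ee_pos: [0.4637, 0.1323, 0.089]
eef_rot: [0.0, 1.0, -0.0, -0.001]
contact_force: [0.2, -0.0, -0.2]
gripper_width: 0.0505
grasp_force: 62.3
```

```bash
python3 off.py 178 .0363
```

```text
[281.79228856 275.74987562] 8040 [0.46371963 0.13225735 0.08903986] dish [0.46332705 0.13173824 0.12533986] off [-0.39257884 -0.51910933]
```

drive_tool(series=[-4.3, -33.2, 0, 0, 0, 0, 48, -4.3, -33.2, 0, 0, 0, 0, 48, -4.3, -33.2, 0, 0, 0, 0, 48, -4.3, -33.2, 0, 0, 0, 0, 48, -4.3, -33.2, 0, 0, 0, 0, 48, -4.3, -33.2, 0, 0, 0, 0, 48, -4.3, -33.2, 0, 0, 0, 0, 48, -4.3, -33.2, 0, 0, 0, 0, 48, -4.3, -33.2, 0, 0, 0, 0, 48, -4.3, -33.2, 0, 0, 0, 0, 48, 0, 0, 0, 0, 0, 0, 48, 0, 0, 0, 0, 0, 0, 48, 0, 0, 0, 0, 0, 0, 48])

```text
clock: 32.85
ee_pos: [0.5067, -0.1985, 0.089]
eef_rot: [-0.0, 1.0, 0.001, -0.001]
contact_force: [1.1, -0.4, -1.3]
gripper_width: 0.0504
grasp_force: 62.4
```

```bash
python3 - <<'E'
from h import *
st=sensors.read_state(); im=imaging.camera("wrist")
K,Rc,o=ext("wrist",st)
def proj(w): p=K@Rc.T@(np.array(w)-o); return (p/p[2])[:2]
h=cv2.cvtColor(im,cv2.COLOR_RGB2HSV)
p=proj((.5068,-.3076,.004)); print(p,proj((.4206,-.329,.016)),st["ee_pos"])
m=((h[...,1]<75)&(h[...,2]>110)).astype(np.uint8); k=np.zeros_like(m); cv2.circle(k,tuple(p.astype(int)),45,1,-1)
n,l,s,c=cv2.connectedComponentsWithStats(m&k); i=1+np.argmax(s[1:,4]); print("mark",c[i],s[i],px2w("wrist",c[i],.004,st))
E
```

```text
[145.98181449 203.33898873] [93.94001018 88.18252915] [ 0.50667264 -0.19848994  0.08904139]
mark [138.91948052 200.64415584] [ 101  165   76   72 4235] [[ 0.50456855 -0.31297724  0.004     ]]
```

drive_tool(series=[-8, -28, 0, 0, 0, 0, 48, -8, -28, 0, 0, 0, 0, 48, -7, -28, 0, 0, 0, 0, 48, -7, -28, 0, 0, 0, 0, 48, 0, 0, 0, 0, 0, 0, 48, 0, 0, 0, 0, 0, 0, 48, 0, 0, 0, 0, 0, 0, 48])

```text
clock: 33.6
ee_pos: [0.5372, -0.3099, 0.0897]
eef_rot: [-0.001, 1.0, 0.0, -0.0]
contact_force: [0.1, -0.5, -0.5]
gripper_width: 0.0509
grasp_force: 62.5
```

```bash
python3 - <<'E'
from h import *
st=sensors.read_state(); im=imaging.camera("wrist")
K,Rc,o=ext("wrist",st)
def proj(w): p=K@Rc.T@(np.array(w)-o); return (p/p[2])[:2]
h=cv2.cvtColor(im,cv2.COLOR_RGB2HSV)
p=proj((.506,-.31,.004)); print(p,proj((.4206,-.329,.016)),st["ee_pos"])
m=((h[...,1]<75)&(h[...,2]>110)).astype(np.uint8); k=np.zeros_like(m); cv2.circle(k,tuple(p.astype(int)),45,1,-1)
n,l,s,c=cv2.connectedComponentsWithStats(m&k); i=1+np.argmax(s[1:,4]); print("mark",c[i],s[i],px2w("wrist",c[i],.004,st))
b,a,_=blob(im,178,(282,277),75); print(b,a)
cv2.imwrite("pics/y1.png",cv2.cvtColor(im,cv2.COLOR_RGB2BGR))
E
```

```text
[282.4016491  164.22571751] [254.30006403  39.72878956] [ 0.53722367 -0.30994249  0.089679  ]
mark [279.06590812 162.07363675] [ 241  124   77   77 4658] [[ 0.50433163 -0.31258554  0.004     ]]
[281.80514477 275.68932521] 8047
```

View pics/y1.png

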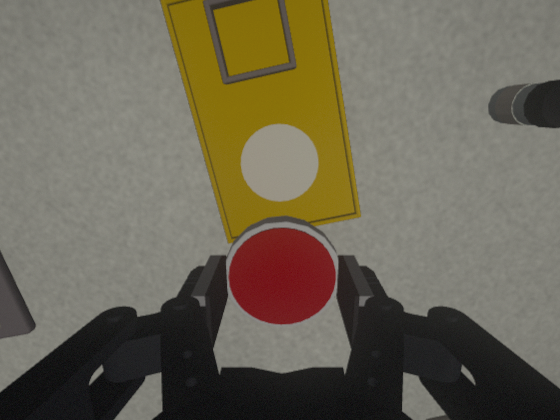

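The wrist view shows the yellow mark at (279,162), the held red dish level at (282,276), and the well at (250,42). I'll move over the mark and lower.

drive_tool(series=[16, -0.9, 0, 0, 0, 0, 48, 16, -0.9, 0, 0, 0, 0, 48, 0, 0, 25, 0, 0, 0, 48, 0, 0, 25, 0, 0, 0, 48, 0, 0, 25, 0, 0, 0, 48, 0, 0, 15, 0, 0, 0, 48, 0, 0, 5, 0, 0, 0, 48, 0, 0, 0, 0, 0, 0, 48, 0, 0, 0, 0, 0, 0, 48, 0, 0, 0, 0, 0, 0, 48])

```text
clock: 34.65
ee_pos: [0.5065, -0.3136, -0.0039]
eef_rot: [-0.0, 1.0, -0.001, 0.001]
contact_force: [0.5, -0.1, -0.4]
gripper_width: 0.0509
grasp_force: 62.5
```

```bash
python3 - <<'E'
from h import *
st=sensors.read_state();print(st["ee_pos"]); im=imaging.camera("wrist")
# white ring beyond dish: extent of columns of bright low-sat pixels near mark
b,a,m=blob(im,178,(282,277),75); print(b,a)
for n,c0 in(("scene",(189,164)),("side",(320,150))):
    s=imaging.camera(n); b,a,_=blob(s,178,c0,18,90,30); print(n,b,a,px2w(n,b,.015+st["ee_pos"][2]+.0213))
# well edges: dump tray corners
q=cv2.cvtColor(cv2.imread("pics/y1.png"),cv2.COLOR_BGR2RGB)
S={"ee_pos":np.array([.53722,-.30994,.08968]),"eef_rot":np.array([0,1,0,0.])}
print(px2w("wrist",[(358,214),(231,242)],.008,S), px2w("wrist",[(228,82),(294,67)],.016,S))
E
```

```text
[ 0.5065218  -0.31364945 -0.00385093]
[281.8226087  275.68670807] 8050
scene [184.57291667 158.34375   ] 96 [[ 0.51357743 -0.31532211  0.03244907]]
side [325.8        147.48571429] 35 [[ 0.49253049 -0.31261049  0.03244907]]
[[ 0.54525488 -0.24969553  0.008     ]
 [ 0.56938324 -0.35202457  0.008     ]] [[ 0.44711082 -0.34765698  0.016     ]
 [ 0.43749161 -0.30222181  0.016     ]]
```

drive_tool(series=[1.3, 1, 5, 0, 0, 0, 48, 0, 0, 4, 0, 0, 0, 48, 0, 0, 2, 0, 0, 0, 48, 0, 0, 1, 0, 0, 0, 48, 0, 0, 0.5, 0, 0, 0, 48, 0, 0, 0, 0, 0, 0, 48, 0, 0, 0, 0, 0, 0, 48])

```text
clock: 35.5
ee_pos: [0.5037, -0.312, -0.0173]
eef_rot: [0.0, 1.0, 0.0, -0.0]
contact_force: [-3.1, 1.0, 5.8]
gripper_width: 0.0503
grasp_force: 63.2
```

Contact at the expected height. I'll release and measure relative to the mark.

drive_tool(series=[0, 0, -0.3, 0, 0, 0, 48, 0, 0, 0, 0, 0, 0, 52, 0, 0, 0, 0, 0, 0, 56, 0, 0, 0, 0, 0, 0, 61, 0, 0, 0, 0, 0, 0, 62, 0, 0, 0, 0, 0, 0, 62, 0, 0, -8, 0, 0, 0, 62, 0, 0, -20, 0, 0, 0, 62, 0, 0, -40, 0, 0, 0, 62, 0, 0, -50, 0, 0, 0, 62, 0, 0, -30, 0, 0, 0, 50, 0, 0, 0, 0, 0, 0, 50, 0, 0, 0, 0, 0, 0, 50])

```text
clock: 36.8
ee_pos: [0.5048, -0.3126, 0.1318]
eef_rot: [-0.0, 1.0, -0.001, 0.001]
contact_force: [-0.2, -0.9, -0.8]
gripper_width: 0.0496
grasp_force: 0.0
```

```bash
cat > ring.py <<'E'
from h import *
st=sensors.read_state(); im=imaging.camera("wrist"); print(st["ee_pos"])
b,a,_=blob(im,178,(282,205),70); print(b,a,"dish",px2w("wrist",b,.019,st))
h=cv2.cvtColor(im,cv2.COLOR_RGB2HSV).astype(int)
y=(abs(h[...,0]-23)<8)&(h[...,1]>110)
m=(~y).astype(np.uint8); k=np.zeros_like(m); cv2.circle(k,tuple(b.astype(int)),42,1,-1)
m=cv2.morphologyEx(m&k,cv2.MORPH_OPEN,np.ones((3,3),np.uint8))
n,l,s,c=cv2.connectedComponentsWithStats(m); i=l[int(b[1]),int(b[0])]; print("mark+dish",c[i],s[i])
E
python3 ring.py; python3 - <<'E'
from h import *
for n,c0 in(("scene",(189,164)),("side",(320,152))):
    s=imaging.camera(n); b,a,_=blob(s,178,c0,18,90,30); print(n,b,a,px2w(n,b,.019))
E
```

```text
[ 0.50483132 -0.3126334   0.13184287]
[282.30274823 193.74468085] 2256 dish [[ 0.50440989 -0.31285747  0.019     ]]
mark+dish [282.67102861 190.23097991] [ 251  159   65   64 3286]
scene [188.14634146 162.61788618] 123 [[ 0.50672549 -0.31024391  0.019     ]]
side [320.2919708  152.09489051] 137 [[ 0.50580336 -0.31002343  0.019     ]]
```

```bash
python3 - <<'E'
from h import *
for n,p in(("scene",(189,168)),("side",(320,157))):
    im=cv2.imread(f"pics/{n}0.png"); h=cv2.cvtColor(im,cv2.COLOR_BGR2HSV)
    m=((h[...,1]<80)&(h[...,2]>110)).astype(np.uint8); k=np.zeros_like(m); cv2.circle(k,p,13,1,-1)
    N,l,s,c=cv2.connectedComponentsWithStats(m&k); i=l[p[1],p[0]]; print(n,c[i],s[i],px2w(n,c[i],.004))
E
```

```text
scene [188.45810056 167.48044693] [178 163  22  10 179] [[ 0.50604936 -0.31105583  0.004     ]]
side [319.58333333 156.96568627] [309 152  22  11 204] [[ 0.50680383 -0.31024083  0.004     ]]
```

The red dish is within 1 mm of the mark in all three cameras. Next is the orange vial.

drive_tool(series=[-8.7, 34, 0, 0, 0, 0, 50, -8.7, 34, 0, 0, 0, 0, 50, -8.7, 34, 0, 0, 0, 0, 50, -8.7, 34, 0, 0, 0, 0, 50, -8.7, 34, 0, 0, 0, 0, 50, -8.7, 34, 0, 0, 0, 0, 50, -8.7, 34, 0, 0, 0, 0, 50, -8.7, 34, 0, 0, 0, 0, 50, -8.7, 34, 0, 0, 0, 0, 50, -8.7, 34, 0, 0, 0, 0, 50, -8.7, 34, 0, 0, 0, 0, 50, -8.7, 34, 0, 0, 0, 0, 50, -8.7, 34, 25, 0, 0, 0, 50, 0, 0, 0, 0, 0, 0, 50, 0, 0, 0, 0, 0, 0, 50])

```text
clock: 38.45
ee_pos: [0.6156, 0.13, 0.1033]
eef_rot: [-0.001, 1.0, -0.001, -0.002]
contact_force: [-0.7, 0.4, 0.6]
gripper_width: 0.0503
grasp_force: 0.0
```

```bash
python3 loc.py 8 .054 282 220 75; python3 -c "
from h import *
print(px2w('side',[(148,238),(193,240)],.049),px2w('scene',[(253,260),(304,290)],.049))"
```

```text
[278.25649095 217.70810386] 1271 [0.61556717 0.12997953 0.10331835] at [0.6157684 0.126905  0.054    ] move tx,ty -0.20123271706473655 -3.074527122788384
[[0.80692191 0.11110969 0.049     ]
 [0.71916992 0.10339733 0.049     ]] [[0.73834337 0.10932611 0.049     ]
 [0.74431238 0.23001878 0.049     ]]
```

drive_tool(series=[-0.8, -2, 20, 0, 0, 0, 50, 0, 0, 20, 0, 0, 0, 50, 0, 0, 20, 0, 0, 0, 50, 0, 0, 20, 0, 0, 0, 50, 0, 0, 14, 0, 0, 0, 50, 0, 0, 6, 0, 0, 0, 50, 0, 0, 0, 0, 0, 0, 50, 0, 0, 0, 0, 0, 0, 40, 0, 0, 0, 0, 0, 0, 33, 0, 0, 0, 0, 0, 0, 28, 0, 0, 0, 0, 0, 0, 22, 0, 0, 0, 0, 0, 0, 22, 0, 0, 0, 0, 0, 0, 22, 0, 0, 0, 0, 0, 0, 22])

```text
clock: 39.9
ee_pos: [0.6191, 0.1277, 0.0069]
eef_rot: [0.0, 1.0, -0.0, 0.001]
contact_force: [-1.0, -0.7, 5.9]
gripper_width: 0.0256
grasp_force: 58.9
```

drive_tool(series=[0, 0, -3, 0, 0, 0, 22, 0, 0, -10, 0, 0, 0, 22, 0, 0, -20, 0, 0, 0, 22, 0, 0, -30, 0, 0, 0, 22, 0, 0, -27, 0, 0, 0, 22, 0, 0, 0, 0, 0, 0, 22, 0, 0, 0, 0, 0, 0, 22, 0, 0, 0, 0, 0, 0, 22])

```text
clock: 40.7
ee_pos: [0.6172, 0.1276, 0.0947]
eef_rot: [0.0, 1.0, -0.0, -0.001]
contact_force: [-0.1, 0.3, -0.6]
gripper_width: 0.0262
grasp_force: 59.0
```

```bash
python3 off.py 8 .048
```

```text
[281.79802298 279.61768635] 3743 [0.61724474 0.12755398 0.0947413 ] dish [0.61239286 0.12703397 0.1427413 ] off [-4.85188576 -0.52000975]
```

drive_tool(series=[14.1, -32.9, 0, 0, 0, 0, 22, 14.1, -32.9, 0, 0, 0, 0, 22, 14.1, -32.9, 0, 0, 0, 0, 22, 14.1, -32.9, 0, 0, 0, 0, 22, 14.1, -32.9, 0, 0, 0, 0, 22, 14.1, -32.9, 0, 0, 0, 0, 22, 14.1, -32.9, 0, 0, 0, 0, 22, 14.1, -32.9, 0, 0, 0, 0, 22, 14.1, -32.9, 0, 0, 0, 0, 22, 14.1, -32.9, 0, 0, 0, 0, 22, 14.1, -32.9, 0, 0, 0, 0, 22, 14.1, -32.9, 0, 0, 0, 0, 22, 14.1, -32.9, 0, 0, 0, 0, 22, 14.1, -32.9, 0, 0, 0, 0, 22, 0, 0, 30, 0, 0, 0, 22, 0, 0, 20, 0, 0, 0, 22, 0, 0, 0, 0, 0, 0, 22, 0, 0, 0, 0, 0, 0, 22, 0, 0, 0, 0, 0, 0, 22])

```text
clock: 42.65
ee_pos: [0.4214, -0.333, 0.0465]
eef_rot: [-0.0, 1.0, -0.0, 0.0]
contact_force: [0.1, 0.4, -0.3]
gripper_width: 0.0256
grasp_force: 59.1
```

drive_tool(series=[1, 0, 10, 0, 0, 0, 22, 0, 0, 10, 0, 0, 0, 22, 0, 0, 8, 0, 0, 0, 22, 0, 0, 4, 0, 0, 0, 22, 0, 0, 2, 0, 0, 0, 22, 0, 0, 1, 0, 0, 0, 22, 0, 0, 0.5, 0, 0, 0, 22, 0, 0, 0, 0, 0, 0, 22, 0, 0, 0, 0, 0, 0, 22])

```text
clock: 43.55
ee_pos: [0.4196, -0.3326, 0.0109]
eef_rot: [-0.0, 1.0, 0.0, -0.0]
contact_force: [-2.6, 1.9, 7.6]
gripper_width: 0.0258
grasp_force: 59.9
```

drive_tool(series=[0, 0, -0.3, 0, 0, 0, 22, 0, 0, 0, 0, 0, 0, 27, 0, 0, 0, 0, 0, 0, 31, 0, 0, 0, 0, 0, 0, 38, 0, 0, 0, 0, 0, 0, 42, 0, 0, 0, 0, 0, 0, 42, 0, 0, -8, 0, 0, 0, 42, 0, 0, -20, 0, 0, 0, 42, 0, 0, -40, 0, 0, 0, 42, 0, 0, -50, 0, 0, 0, 42, 0, 0, -40, 0, 0, 0, 42, 0, 35, 0, 0, 0, 0, 42, 0, 35, 0, 0, 0, 0, 42, 0, 35, 0, 0, 0, 0, 42, 0, 0, 0, 0, 0, 0, 42, 0, 0, 0, 0, 0, 0, 42])

```text
clock: 45.15
ee_pos: [0.4201, -0.2277, 0.1692]
eef_rot: [-0.001, 1.0, -0.0, 0.0]
contact_force: [-0.2, -0.6, 1.4]
gripper_width: 0.0422
grasp_force: 0.0
```

```bash
python3 - <<'E'
from h import *
Q={"scene":[(8,(207,140),.052,18),(178,(188,163),.019,16),(19,(393,260),.034,20),(134,(419,235),.052,25)],
"side":[(8,(357,140),.052,18),(178,(320,152),.019,16),(19,(264,343),.034,25),(134,(321,350),.052,25)]}
for n in Q:
    im=imaging.camera(n); cv2.imwrite(f"pics/{n}_end.png",cv2.cvtColor(im,cv2.COLOR_RGB2BGR))
    for h,p,z,r in Q[n]:
        b,a,m=blob(im,h,p,r,90,30); x,y,w,hh=cv2.boundingRect(m); print(n,h,b.round(1),a,(w,hh),px2w(n,b,z)[0].round(4))
E
```

```text
scene 8 [205.2 138.7] 89 (11, 10) [ 0.4207 -0.3308  0.052 ]
scene 178 [188.2 162.6] 123 (19, 8) [ 0.5065 -0.3101  0.019 ]
scene 19 [392.8 259.7] 318 (26, 16) [0.5471 0.3013 0.034 ]
scene 134 [421.2 234.2] 148 (14, 14) [0.4564 0.315  0.052 ]
side 8 [355.  139.5] 100 (11, 10) [ 0.42   -0.3306  0.052 ]
side 178 [320.3 152.1] 137 (19, 10) [ 0.5058 -0.31    0.019 ]
side 19 [263.7 343.1] 660 (32, 27) [0.5458 0.3025 0.034 ]
side 134 [321.6 350.8] 319 (19, 21) [0.4557 0.3152 0.052 ]
```

Both fixed cameras agree that every item is in place and upright, and the gripper is clear. Handing in.

```bash
python3 -c "
from bench import manip; print(manip.finish_job())"
```

```text
the job is handed in; nothing more can be done
None
```

I made up both kits as asked and handed the job in at about 45 s of the 115 s allowed; in the last camera check the red dish was within about 1 mm of its mark, amber within about 2 mm of square on green, and both vials upright in their wells. The hand-in gave no verdict.

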